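# Index the microphone fixture to its screw station

### The job

Lock the microphone half-shell into the sliding fixture by swinging the steel keeper bar over it until it clicks shut, while the carriage is still parked. Then slide the carriage along its rail by its square post until you feel the hidden ball catch drop into its notch, and finish holding the post with the carriage at that notch: do not let go. Leave the spare half-shells and the screw tray where they are.

Things in the scene. Friction and masses are not known exactly. Their poses are not given: they have to be found in the camera images.
- fixture: Fixed slide fixture: aluminium base 130 x 440 x 12 mm, two steel rods, a grey block 32 mm high at each end. Origin: centre of the underside, on the bench. y runs along the rail; +y is the way the carriage travels from its parked end; z up. The carriage plate is 110 x 170 mm, underside 34 mm and top 48 mm above the bench, parked with its centre at y = -95 mm.
- carriage (a joint): Travel of the carriage (plate with nest, keeper and post) along fixture +y, in m: 0 = parked against its stop, as at the start; 0.18 = far stop. It drags with about 1 to 3 N. The notch lies somewhere between 0.07 and 0.14 and cannot be seen. As the ball drops in, the drag turns into a forward pull of about 4 N; then the carriage resists with about 6 to 15 N either way.
- catch (a joint): Height of the sprung ball inside the carriage, in m: 0 to -0.001 riding on the flat strip hidden in the rail, about -0.004 fully down in the notch. Below -0.0022 counts as in: the carriage is then within about 2.5 mm of the notch. There is one notch. Within about 3 mm of it the catch draws a released carriage in by itself.
- post (a point): Square black post 18 x 18 x 50 mm on the carriage plate near its trailing end: the grip for sliding. The point: centre of its foot, 48 mm above the bench (it spans 48 to 98 mm). Axes as the fixture's. On the carriage's middle line, 65 mm behind the plate's centre. The nest's 10 mm rim begins 26 mm ahead of its front face; both sides across the rail are free above the plate.
- keeper (a joint): Angle of the keeper bar in rad: 0 = clicked shut (stop at -0.03), 1.7 = fully open; starts at 0.8 to 1.6. Vertical axis; opening is clockwise from above. At 0 it points from its hinge along fixture -x, at 1.57 along +y. Swings freely, stays where left; below about 0.2 a sprung ball resists with 3 to 8 N at the knob, then it clicks in. Closing pushes the carriage into its stop.
- keeper_hinge (a point): Point on the keeper's hinge axis at the underside of the bar, 74 mm above the bench. Turns with the keeper: its -x axis points along the bar to the knob.
- knob_top (a point): Top centre of the round black knob at the keeper's free end: 18 mm across, 36 mm tall, standing on the bar (bar top 84 mm, knob top 120 mm above the bench), 92 mm from the hinge axis. The bar is 24 mm wide and 10 mm thick.
- shell: Loose black microphone half-shell, 56 x 84 x 18 mm (long way along the rail), a 30 mm steel stud 4 mm high on top, already sitting in the carriage's nest. Origin: centre of its underside. The shut keeper passes 4 mm above the stud.
- nest (a point): Centre of the nest floor on the carriage, 48 mm above the bench, where the shell's origin belongs; 85 mm ahead of the post along fixture +y. The rim round it is 10 mm high.
- spare_shell_1: Another such half-shell lying loose on the bench. Origin: centre of its underside. Leave alone.
- spare_shell_2: Another such half-shell lying loose on the bench. Origin: centre of its underside. Leave alone.
- screw_tray: White open tray 100 x 130 x 45 mm with screws, on the bench. Origin: centre of its underside. Leave alone.
Things that resemble listed ones, but are neither listed nor needed, are in the scene too. What is shaped like the shell but brown or yellow is not meant.

How it is judged:
By the outcome, as a careful person would: the job done as asked, in the order asked, and still so for the second after the job is handed in, while the arm keeps its last pose, push and grip.
It also fails if it takes over 69 s, if anything falls off the work surface, if the arm or the gripper's body presses on something with over 40 N, if the wrist force passes 120 N, or if a joint passes its speed limit or range.

### The arm

A 7-joint arm with a two-finger parallel gripper is mounted at the origin on the work surface. World frame = base frame: x ahead of the robot, y to its left, z up, the work surface at z = 0. Lengths are in mm, angles in rad, forces in N, time in s.
With the tool pointing down it reaches from about 425 to 925 mm from the base axis. Payload 6.8 kg.
Tool frame: the origin (TCP) lies at the very end of the fingers, on their centre line; the grasp point (between the pads) lies 19 mm behind it; z points along the fingers, y is the line along which they close (so a half turn about z gives the same grasp; the last joint's range is limited). The gripper opens to 85 mm and grips with 20 to 120 N. Pads are 22 mm wide; open, the fingers measure 114 mm over their backs; the gripper's body (76 mm by 85 mm) begins 54 mm behind the grasp point. The pads swing forward as they close: fully open they stand 13 mm farther back than shut.
Start: joints at [1.018, 0.477, 0.022, 1.555, -0.011, 1.109, -0.083], TCP at [290.448, -609.333, 231.308] pointing down, gripper open.
Joint ranges: [-2.96, 2.96], [-0.34, 2.1], [-1.41, 1.46], [0.24, 2.44], [-1.37, 4.51], [0.17, 1.92], [-2.96, 2.96]. Speed limits (rad/s): [2.39, 2.39, 3.14, 3.14, 3.14, 3.14, 3.14].

### API

Orientations are given as a unit quaternion [w, x, y, z].
In Python, from station import state, capture, camera_model, close_job gives the robot as it stands. The module is installed in compiled form; this text tells all that it offers.
- The arm moves only by the shell command python3 -m crank 'ROWS' [FORCE]. ROWS is JSON, a list of rows, each a list of 3 entries, a list of its own where there are three numbers: the opening, from 0 (shut) to 1 (fully open), then the shift along the tool's x, y, z in mm, then the turn, a rotation vector about the tool's x, y, z in degrees. A call has 1 to 8 rows; each row shifts and turns the commanded pose from where the row before left it, along the tool's axes as they then stand; what a row does not reach is not made up. A row lasts 1/12 s, in which the tool goes at most 41.7 mm and 7.16 degrees, less where a joint would pass 70% of its speed; a pose out of reach is approached as far as the arm can. A call with a gripper value outside its range is refused whole. The fingers move at their own pace and stop on an object; FORCE is the grip in N (left out, the last holds). Time passes only in rows, so rows that do not move let the fingers close. It gives the time, the measured TCP pose, the force, the opening and the grip force at its end, in the units of the state.
- state(): the state, without advancing time (a new reading comes with each control period).
- capture(name): name is "side" or "top"; returns the picture (480x640x3 uint8, blue, green, red); there is no depth.
- camera_model(name): a dict with "fx", "fy", "cx", "cy" (pixels), "extrinsics" (4x4, takes a point from camera to world coordinates). Camera axes: x right, y down, z forward; pixel columns grow to the right and rows downward; lengths in mm; the calibration is good to about 2 mm. A picture is of the moment at which its call begins. camera_model takes no time and is no camera call.
- close_job(): hands the job in; it is judged then, once.
The state is a dict: "clock": time; "joints": joint angles; "qd": joint speeds; "joint_torque": joint torques, N m; "ee_pos": TCP position; "eef_rot": TCP orientation; "ft_force": force on the tool from outside, world axes, zero at the start; "ft_torque": the same for the moment, N m; "opening": opening from 0.0 (shut) to 1.0 (fully open); "finger_force": force on a finger pad.
Only numpy, scipy, OpenCV 4.12 (cv2) and the standard library are available. Lean on these libraries where they do the work, as an engineer would, in place of code of your own. Each camera call takes 0.05 s, during which the arm holds its last target. There are 200 camera calls.

## Working session

There is one attempt and no reset: what is moved stays moved. The work goes in short steps, Python scripts to look and compute and a shell command to move; the robot and the scene stay as the last step left them, time stands still between calls to the robot, and variables do not carry over. Pictures are saved under pics/ and viewed, at most 10 in all, crops included, and the job is handed in when it is done.

```bash
mkdir -p pics; python3 - <<'E'
from station import *
import cv2
for n in("top","side"):
    cv2.imwrite(f"pics/{n}0.png",capture(n)); m=camera_model(n); print(n,m["fx"],m["cx"],m["cy"],m["extrinsics"])
s=state(); print(s["clock"],s["ee_pos"],s["eef_rot"],s["ft_force"])
E
```

```text
top 583.5777221591068 322.0544150738368 241.8985954004616 [[-2.42513345e-02 -9.94830716e-01  9.86089161e-02  4.69667033e+02]
 [-9.99605875e-01  2.55259051e-02  1.16843188e-02 -3.59300119e+01]
 [-1.41410011e-02 -9.82866916e-02 -9.95057666e-01  1.30777625e+03]
 [ 0.00000000e+00  0.00000000e+00  0.00000000e+00  1.00000000e+00]]
side 599.6213793615 312.5749703659653 239.98767582225977 [[-8.83634805e-01 -3.53074562e-01  3.07453874e-01  3.06800505e+02]
 [-4.68139211e-01  6.58014470e-01 -5.89798811e-01  5.15380128e+02]
 [ 5.93385867e-03 -6.65097971e-01 -7.46732535e-01  8.08722778e+02]
 [ 0.00000000e+00  0.00000000e+00  0.00000000e+00  1.00000000e+00]]
0.1 [ 290.21485365 -608.85705056  230.43504251] [-7.76543685e-04  9.75371373e-01  2.20567502e-01 -2.42268771e-04] [ 0.09396056 -0.11517109  0.14348062]
```

View pics/top0.png

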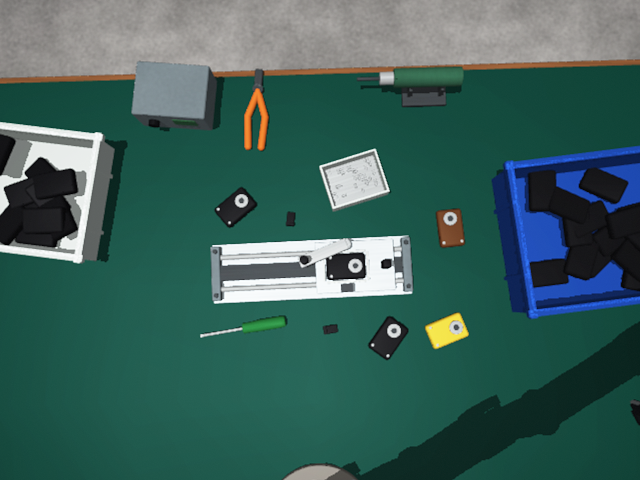

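View pics/side0.png

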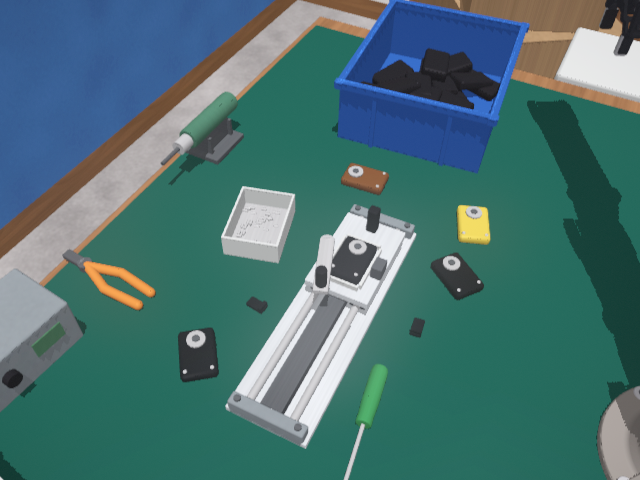

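Top view: the fixture runs from (213,275) to (410,265), with the post at (386,264), the knob at (305,260) and the hinge near (347,242). The black shell with its stud at (355,266) sits in the nest, so that is the one meant. The ones at (236,207) and (388,338) are loose spares, and brown and yellow are decoys. The small dark blocks at (291,218) and (330,329) are loose on the bench. I'll confirm with one crop.

```bash
cat > h.py <<'E'
import numpy as np,cv2
from station import *
def ray(n,u,v):
    m=camera_model(n);E=np.array(m["extrinsics"])
    d=E[:3,:3]@np.array([(u-m["cx"])/m["fx"],(v-m["cy"])/m["fy"],1]);return E[:3,3],d
def plane(n,u,v,z):
    o,d=ray(n,u,v);return o+d*(z-o[2])/d[2]
def proj(n,p):
    m=camera_model(n);E=np.array(m["extrinsics"]);c=E[:3,:3].T@(np.array(p)-E[:3,3])
    return np.array([m["fx"]*c[0]/c[2]+m["cx"],m["fy"]*c[1]/c[2]+m["cy"]])
def tri(a,b):
    A=[];B=[]
    for n,u,v in((“top”,*a),("side",*b)) if 0 else (("top",*a),("side",*b)):
        o,d=ray(n,u,v);d=d/np.linalg.norm(d);P=np.eye(3)-np.outer(d,d);A.append(P);B.append(P@o)
    return np.linalg.lstsq(np.vstack(A),np.hstack(B),rcond=None)[0]
E
sed -i 's/((“top”,\*a),("side",\*b)) if 0 else //' h.py
python3 - <<'E'
from h import *
t=cv2.imread("pics/top0.png");s=cv2.imread("pics/side0.png")
a=cv2.resize(t[230:306,206:416],None,fx=3.8,fy=3.8,interpolation=cv2.INTER_CUBIC)
b=cv2.resize(s[195:305,290:425],None,fx=2.7,fy=2.7,interpolation=cv2.INTER_CUBIC)
o=np.zeros((a.shape[0]+b.shape[0],a.shape[1],3),np.uint8);o[:a.shape[0]]=a;o[a.shape[0]:,:b.shape[1]]=b
print(o.shape,a.shape);cv2.imwrite("pics/crop.png",o)
E
```

```text
(586, 798, 3) (289, 798, 3)
```

View pics/crop.png

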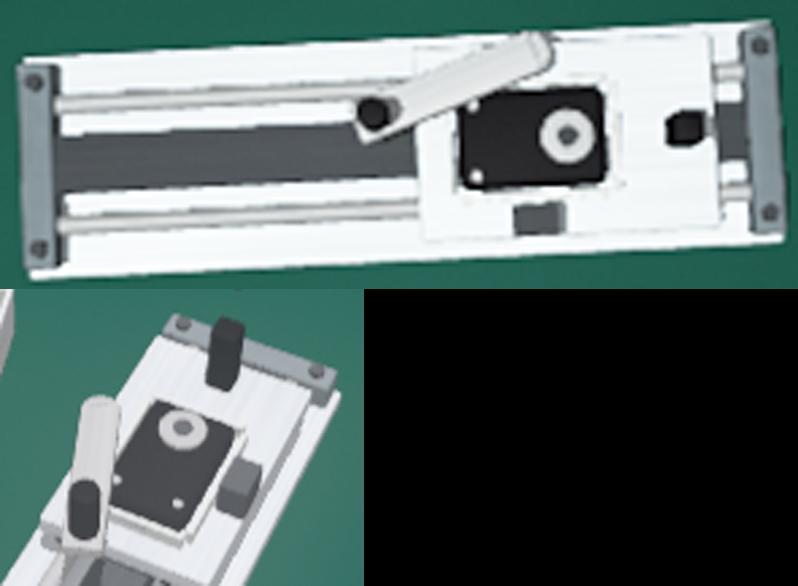

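The crop confirms it: the shell in the nest is black, the keeper is at about 1.2 rad, and the post is at (386,264).

```bash
python3 - <<'E'
from h import *
T=lambda u,v:(206+u/3.8,230+v/3.8)
S=lambda u,v:(290+u/2.7,195+(v-289)/2.7)
b=[plane("top",*T(*p),32)[:2] for p in((35,82),(39,248),(760,46),(770,212))]
L=(b[0]+b[1])/2;R=(b[2]+b[3])/2
fy=L-R;yaw=np.arctan2(-fy[0],fy[1]);print("len",np.linalg.norm(fy),"yaw",np.degrees(yaw));c=(L+R)/2;print("c",c)
fy/=np.linalg.norm(fy);fx=np.array([fy[1],-fy[0]])
sb=[plane("side",*S(*p),32)[:2] for p in((183,324),(317,371))];print("side R",(sb[0]+sb[1])/2,"top R",R)
print("post pred",c-160*fy,"nest pred",c-75*fy)
print("post top tri",tri(T(681,128),S(231,325)),plane("top",*T(681,128),98))
print("stud",plane("top",*T(568,136),70), plane("side",*S(183,428),70))
k=tri(T(371,111),S(85,487));print("knob tri",k,plane("top",*T(371,111),120),plane("side",*S(85,487),120))
# knob rel. to fixture
for kk in (k,plane("top",*T(371,111),120)):
  print("knob fix", (kk[:2]-c)@fx,(kk[:2]-c)@fy)
h=plane("top",*T(535,48),84)[:2];print("hinge",h,"fix",(h-c)@fx,(h-c)@fy,np.linalg.norm(h-k[:2]))
s=state();print(s["ee_pos"])
E
```

```text
len 419.713395889072 yaw 1.398882679238025
c [537.99011669   3.82834221]
side R [ 542.55092309 -207.27556204] top R [ 543.11328174 -205.96581131]
post pred [ 541.89614598 -156.12397236] nest pred [539.82106792 -71.14930525]
post top tri [ 539.10834524 -151.25401844  104.78249907] [ 540.83949663 -151.48521409   98.        ]
stud [539.60048211 -91.03474996  70.        ] [539.17273654 -90.47383686  70.        ]
knob tri [552.29981985  16.21787807 121.91327054] [552.85399233  16.45919354 120.        ] [552.55198868  14.69789406 120.        ]
knob fix 14.607900198273787 12.036505114882239
knob fix 15.167798672529047 12.264219822781897
hinge [588.05476613 -73.60029293] fix 48.15948775074364 -78.62777119077862 96.673264273636
[ 290.21485365 -608.85705056  230.43504251]
```

```bash
cat >> h.py <<'E'
from scipy.spatial.transform import Rotation as Ro
def go(x,y,z,yline=None):
    s=state();q=s["eef_rot"];R=Ro.from_quat([q[1],q[2],q[3],q[0]]).as_matrix()
    print("t %.2f"%s["clock"],"pos",np.round(s["ee_pos"],1),"F",np.round(s["ft_force"],1),"open %.2f ff %.1f"%(s["opening"],s["finger_force"]))
    print("zt",np.round(R[:,2],3),"yline deg %.1f"%np.degrees(np.arctan2(R[1,1],R[0,1])),"shift tool:",np.round(R.T@(np.array([x,y,z])-s["ee_pos"]),1))
E
python3 -m crank '[[1,[20,-21,-5],[0,0,0]],[1,[28,-28,-2],[0,0,0]],[1,[28,-28,0],[0,0,0]],[1,[28,-28,0],[0,0,0]],[1,[28,-28,0],[0,0,0]],[1,[28,-28,0],[0,0,0]],[1,[28,-28,0],[0,0,0]],[1,[20,-20,0],[0,0,0]]]'
python3 -c "from h import *;go(552.5,16,150)"
```

```text
clock: 0.77
ee_pos: [389.1, -327.3, 238.1]
eef_rot: [-0.001, 0.975, 0.222, 0.0]
ft_force: [1.0, 0.4, -0.1]
opening: 1.001
finger_force: 0.0
t 0.77 pos [ 389.1 -327.3  238.1] F [ 1.   0.4 -0.1] open 1.00 ff 0.0
zt [-0.     0.001 -1.   ] yline deg -64.3 shift tool: [ 295.9 -238.7   88.4]
```

```bash

python3 -m crank '[[1,[30,-24,0],[0,0,0]],[1,[30,-24,0],[0,0,0]],[1,[30,-24,0],[0,0,0]],[1,[30,-24,0],[0,0,0]],[1,[30,-24,0],[0,0,0]],[1,[30,-24,0],[0,0,0]],[1,[30,-24,10],[0,0,0]],[1,[30,-24,10],[0,0,0]]]' >/dev/null
python3 -m crank '[[1,[30,-24,15],[0,0,0]],[1,[20,-20,15],[0,0,0]],[1,[0,0,10],[0,0,7]],[1,[0,0,0],[0,0,7]],[1,[0,0,0],[0,0,7]],[1,[0,0,0],[0,0,7]],[1,[0,0,0],[0,0,7]],[1,[0,0,0],[0,0,7]]]' >/dev/null
python3 -m crank '[[1,[0,0,0],[0,0,7]],[1,[0,0,0],[0,0,7]],[1,[0,0,0],[0,0,7]],[1,[0,0,0],[0,0,7]],[1,[0,0,0],[0,0,7]],[1,[0,0,0],[0,0,7]],[1,[0,0,0],[0,0,7]],[1,[0,0,0],[0,0,0]]]'
python3 - <<'E'
from h import *
go(552.5,16,150)
for n in("top","side"): cv2.imwrite(f"pics/{n}1.png",capture(n))
for n in("top","side"): print(n,proj(n,state()["ee_pos"]),proj(n,[552.5,16,120]))
a=cv2.imread("pics/top1.png")[205:305,240:400];b=cv2.imread("pics/side1.png")[165:315,250:400]
a=cv2.resize(a,None,fx=2.5,fy=2.5);b=cv2.resize(b,(400,400))
o=np.zeros((400,800,3),np.uint8);o[:250,:400]=a;o[:,400:]=b;cv2.imwrite("pics/c1.png",o)
E
```

```text
clock: 2.77
ee_pos: [548.2, 6.7, 178.0]
eef_rot: [0.0, 0.84, -0.543, -0.0]
ft_force: [0.1, 0.5, 0.0]
opening: 0.996
finger_force: 0.0
t 2.77 pos [548.2   6.7 178. ] F [0.1 0.5 0. ] open 1.00 ff 0.0
zt [-0.001 -0.    -1.   ] yline deg -155.8 shift tool: [-6.7 -7.8 28. ]
top [307.30265243 259.36173966] [303.86013516 259.37796922]
side [327.43591646 239.63130057] [321.10722396 268.95184017]
```

View pics/c1.png

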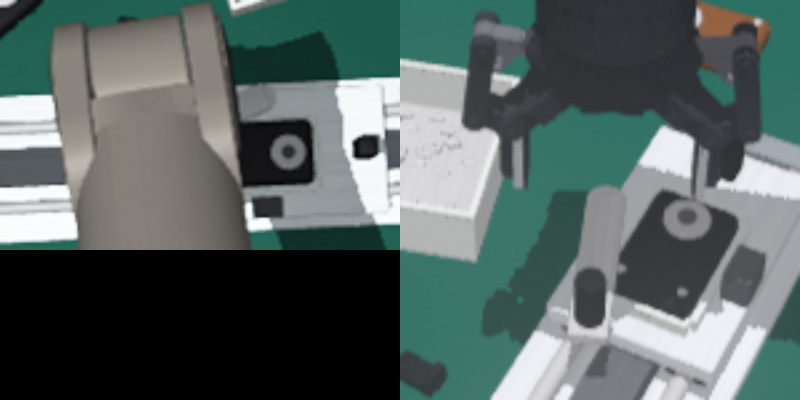

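The side view shows the open fingers straddling above the knob, whose top is at side px (321,268) as predicted. I'll shift, descend and grip.

```bash

python3 -m crank '[[1,[-7,-8,0],[0,0,0]],[1,[0,0,25],[0,0,0]],[1,[0,0,25],[0,0,0]],[1,[0,0,20],[0,0,0]],[1,[0,0,12],[0,0,0]],[1,[0,0,4],[0,0,0]],[1,[0,0,0],[0,0,0]],[0.4,[0,0,0],[0,0,0]]]' 30
python3 -m crank '[[0,[0,0,0],[0,0,0]],[0,[0,0,0],[0,0,0]],[0,[0,0,0],[0,0,0]],[0,[0,0,0],[0,0,0]],[0,[0,0,0],[0,0,0]],[0,[0,0,0],[0,0,0]],[0,[0,0,0],[0,0,0]],[0,[0,0,0],[0,0,0]]]' 30
python3 -c "from h import *;go(552.5,16,91)"
```

```text
clock: 3.53
ee_pos: [553.6, 16.6, 93.0]
eef_rot: [-0.0, 0.841, -0.541, 0.0]
ft_force: [-0.6, 0.5, -0.4]
opening: 0.883
finger_force: 0.0
clock: 4.2
ee_pos: [553.3, 16.4, 92.7]
eef_rot: [-0.0, 0.841, -0.541, 0.0]
ft_force: [-1.0, 0.2, 5.7]
opening: 0.198
finger_force: 30.8
t 4.20 pos [553.3  16.4  92.7] F [-1.   0.2  5.7] open 0.20 ff 30.8
zt [ 0.001  0.    -1.   ] yline deg -155.5 shift tool: [0.1 0.9 1.7]
```

```bash

python3 -m crank '[[0,[0,4,-2],[0,0,-3]],[0,[0,9.6,0],[0,0,-6]],[0,[0,9.6,0],[0,0,-6]],[0,[0,9.6,0],[0,0,-6]],[0,[0,9.6,0],[0,0,-6]],[0,[0,9.6,0],[0,0,-6]],[0,[0,9.6,0],[0,0,-6]],[0,[0,0,0],[0,0,0]]]' 30
python3 - <<'E'
from h import *
c=np.array([538,3.8]);y=np.radians(1.4);f=np.array([-np.sin(y),np.cos(y)]);x=np.array([np.cos(y),np.sin(y)])
p=c+(48-92)*x-75*f;go(p[0],p[1],94)
h=c+48*x-75*f;d=state()["ee_pos"][:2]-h;print("hinge",h,"r",np.linalg.norm(d),"q deg",181.4-np.degrees(np.arctan2(d[1],d[0])),"p",p)
E
```

```text
clock: 4.87
ee_pos: [506.1, -25.1, 93.2]
eef_rot: [0.0, 0.974, -0.228, -0.001]
ft_force: [2.5, 1.1, -9.9]
opening: 0.198
finger_force: 30.3
t 4.87 pos [506.1 -25.1  93.2] F [ 2.5  1.1 -9.9] open 0.20 ff 30.3
zt [-0.002 -0.    -1.   ] yline deg -116.4 shift tool: [11.8 46.8 -0.7]
hinge [587.81808487 -70.00486718] r 93.26533304439539 q deg 30.1792311003407 p [495.84554781 -72.25262757]
```

```bash

python3 -m crank '[[0,[0,9.6,1],[0,0,-6]],[0,[0,9.6,0],[0,0,-6]],[0,[0,7.2,0],[0,0,-4.5]],[0,[0,6.4,0],[0,0,-4]],[0,[0,6.4,0],[0,0,-4]],[0,[0,6.4,0],[0,0,-4]],[0,[0,3.2,0],[0,0,-2]],[0,[0,0,0],[0,0,0]]]' 30
python3 - <<'E'
from h import *
c=np.array([538,3.8]);y=np.radians(1.4);f=np.array([-np.sin(y),np.cos(y)]);x=np.array([np.cos(y),np.sin(y)])
p=c+(48-92)*x-75*f;go(p[0],p[1],94)
h=c+48*x-75*f;d=state()["ee_pos"][:2]-h;print("r",np.linalg.norm(d),"q deg",181.4-np.degrees(np.arctan2(d[1],d[0])))
E
```

```text
clock: 5.53
ee_pos: [495.1, -70.3, 92.9]
eef_rot: [-0.0, 0.999, 0.034, -0.001]
ft_force: [-3.1, 0.9, 1.6]
opening: 0.199
finger_force: 31.4
t 5.53 pos [495.1 -70.3  92.9] F [-3.1  0.9  1.6] open 0.20 ff 31.4
zt [-0.003  0.    -1.   ] yline deg -86.1 shift tool: [ 0.6  2.  -1.1]
r 92.70760919947027 q deg 361.2310270031507
```

```bash

python3 -m crank '[[0,[0,2,0],[0,0,0]],[0,[0,2,0],[0,0,0]],[0,[0,0,0],[0,0,0]],[0,[0,0,0],[0,0,0]]]' 30;
python3 -m crank '[[0,[0,2,0],[0,0,0]],[0,[0,0,0],[0,0,0]],[0,[0,0,0],[0,0,0]]]' 30
```

```text
clock: 5.87
ee_pos: [495.2, -71.6, 93.0]
eef_rot: [-0.001, 0.999, 0.035, -0.001]
ft_force: [-4.5, 7.3, 2.6]
opening: 0.199
finger_force: 31.5
clock: 6.12
ee_pos: [495.0, -73.3, 92.9]
eef_rot: [-0.001, 0.999, 0.035, -0.002]
ft_force: [-5.3, 7.5, 3.1]
opening: 0.196
finger_force: 31.6
```

```bash

for i in 1; do python3 -m crank '[[0,[0,2,0],[0,0,0]],[0,[0,0,0],[0,0,0]]]' 30; done;
python3 -m crank '[[0,[0,2,0],[0,0,0]],[0,[0,0,0],[0,0,0]]]' 30
python3 -m crank '[[0,[0,2,0],[0,0,0]],[0,[0,0,0],[0,0,0]]]' 30
```

```text
clock: 6.28
ee_pos: [495.1, -73.5, 92.9]
eef_rot: [-0.002, 0.999, 0.035, -0.002]
ft_force: [-6.4, 12.7, 4.1]
opening: 0.196
finger_force: 31.9
clock: 6.45
ee_pos: [495.1, -73.7, 92.9]
eef_rot: [-0.003, 0.999, 0.036, -0.002]
ft_force: [-8.2, 17.1, 6.0]
opening: 0.197
finger_force: 32.1
clock: 6.62
ee_pos: [495.1, -73.9, 92.9]
eef_rot: [-0.004, 0.999, 0.037, -0.002]
ft_force: [-8.6, 21.8, 6.0]
opening: 0.202
finger_force: 32.4
```

Hard stop: the force now climbs with no motion. I'll unload, release, lift and look.

```bash

python3 -m crank '[[0,[0,-5,0],[0,0,0]],[1,[0,0,0],[0,0,0]],[1,[0,0,0],[0,0,0]],[1,[0,0,0],[0,0,0]],[1,[0,0,0],[0,0,0]],[1,[0,0,0],[0,0,0]],[1,[0,0,0],[0,0,0]],[1,[0,0,-20],[0,0,0]]]' 30
python3 -m crank '[[1,[0,0,-25],[0,0,0]],[1,[0,0,-25],[0,0,0]],[1,[0,0,-20],[0,0,7]],[1,[-30,0,0],[0,0,7]],[1,[-30,0,0],[0,0,7]],[1,[-30,0,0],[0,0,7]],[1,[0,0,0],[0,0,7]],[1,[0,0,0],[0,0,7]]]' 30
python3 - <<'E'
from h import *
go(541.5,-155,150)
for n in("top","side"): cv2.imwrite(f"pics/{n}2.png",capture(n))
a=cv2.imread("pics/top2.png")[205:305,240:400];b=cv2.imread("pics/side2.png")[165:315,290:440]
a=cv2.resize(a,None,fx=2.5,fy=2.5);b=cv2.resize(b,(400,400))
o=np.zeros((400,800,3),np.uint8);o[:250,:400]=a;o[:,400:]=b;cv2.imwrite("pics/c2.png",o)
E
```

```text
clock: 7.28
ee_pos: [494.3, -77.7, 110.8]
eef_rot: [-0.0, 0.999, 0.034, -0.003]
ft_force: [0.2, -0.8, 0.3]
opening: 1.0
finger_force: 0.0
clock: 7.95
ee_pos: [406.7, -61.9, 183.4]
eef_rot: [0.0, 0.944, -0.329, 0.0]
ft_force: [0.4, -0.4, 0.3]
opening: 0.998
finger_force: 0.0
t 7.95 pos [406.7 -61.9 183.4] F [ 0.4 -0.4  0.3] open 1.00 ff 0.0
zt [-0.    -0.001 -1.   ] yline deg -128.4 shift tool: [163.4 -10.7  33.5]
```

View pics/c2.png

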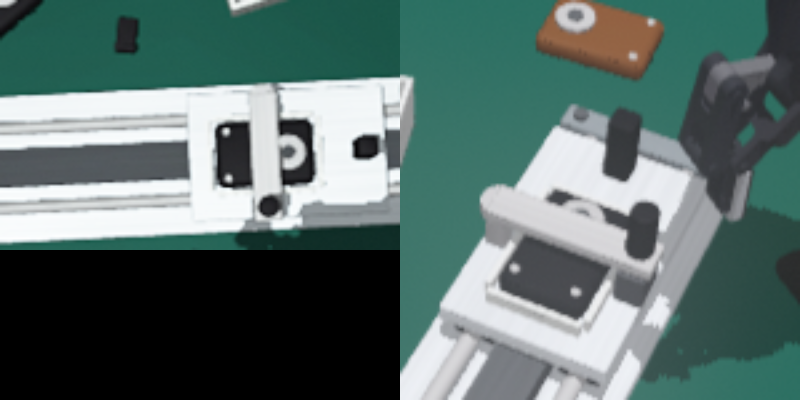

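Top crop: the bar now lies straight across the shell with the knob at top px (348,287), over the latch block, and the side view agrees. It is shut with the carriage still parked; the post is at top px (386,264). Next I turn, then move over the post.

```bash

python3 -m crank '[[1,[0,0,0],[0,0,7]],[1,[0,0,0],[0,0,7]],[1,[0,0,0],[0,0,7]],[1,[0,0,0],[0,0,7]],[1,[0,0,0],[0,0,7]],[1,[0,0,0],[0,0,7]],[1,[0,0,0],[0,0,7]],[1,[0,0,0],[0,0,0]]]' >/dev/null
python3 - <<'E'
from h import *
t=cv2.imread("pics/top2.png")
k=plane("top",347.6,287.2,120);print("knob",k)
g=t.max(2)[250:280,370:400];m=cv2.resize((g<70).astype(np.uint8)*255,None,fx=1,fy=1)
ys,xs=np.where(g<35);print("post dark px",xs.min()+370,xs.max()+370,ys.min()+250,ys.max()+250)
r=xs.max()+370.5;l=plane("top",r,264,98);print("post far top edge",l)
go(541.5,-155,150)
E
```

```text
knob [493.72498222 -71.55362621 120.        ]
post dark px 382 390 260 267
post far top edge [ 539.90981638 -162.40369382   98.        ]
t 8.72 pos [408.5 -63.  181.9] F [ 0.   0.5 -0.4] open 1.00 ff 0.0
zt [-0.004 -0.003 -1.   ] yline deg -168.6 shift tool: [ 116.4 -112.3   31.6]
```

```bash

python3 -m crank '[[1,[0,0,0],[0,0,5]],[1,[0,0,0],[0,0,5]],[1,[0,0,0],[0,0,0]]]' >/dev/null
python3 -c "from h import *;go(541,-155,150)"
```

```text
t 8.97 pos [408.2 -63.6 180.6] F [-0.2  0.7  0.5] open 1.00 ff 0.0
zt [-0.008 -0.004 -1.   ] yline deg -172.4 shift tool: [ 108.1 -119.7   29.9]
```

The radius of 413 mm is below the minimum reach; I'll move out first and finish the turn there.

```bash

python3 -m crank '[[1,[27,-30,0],[0,0,0]],[1,[27,-30,0],[0,0,0]],[1,[27,-30,0],[0,0,0]],[1,[27,-30,0],[0,0,0]],[1,[0,0,0],[0,0,3]],[1,[0,0,0],[0,0,3]],[1,[0,0,0],[0,0,0]],[1,[0,0,0],[0,0,0]]]' >/dev/null
python3 -c "from h import *;go(541,-155,150)"
```

```text
t 9.63 pos [ 540.4 -155.9  179. ] F [-0.1  0.4 -0.7] open 1.00 ff 0.0
zt [-0.009 -0.002 -1.   ] yline deg -178.4 shift tool: [-0.9 -0.9 29. ]
```

```bash

python3 -m crank '[[1,[0,0,28],[0,0,0]],[1,[0,0,28],[0,0,0]],[1,[0,0,28],[0,0,0]],[1,[0,0,20],[0,0,0]],[1,[0,0,12],[0,0,0]],[1,[0,0,4],[0,0,0]],[1,[0,0,0],[0,0,0]],[0.4,[0,0,0],[0,0,0]]]' 60
python3 -m crank '[[0,[0,0,0],[0,0,0]],[0,[0,0,0],[0,0,0]],[0,[0,0,0],[0,0,0]],[0,[0,0,0],[0,0,0]],[0,[0,0,0],[0,0,0]],[0,[0,0,0],[0,0,0]],[0,[0,0,0],[0,0,0]],[0,[0,0,0],[0,0,0]]]' 60
python3 - <<'E'
from h import *
go(541,-155,58)
a=capture("top")[205:305,240:400];b=capture("side")[165:315,290:440]
o=np.zeros((400,800,3),np.uint8);o[:250,:400]=cv2.resize(a,None,fx=2.5,fy=2.5);o[:,400:]=cv2.resize(b,(400,400));cv2.imwrite("pics/c3.png",o)
E
```

```text
clock: 10.3
ee_pos: [540.4, -156.3, 60.7]
eef_rot: [0.003, 0.716, -0.698, -0.001]
ft_force: [-0.2, 0.5, 0.5]
opening: 0.884
finger_force: 0.0
clock: 10.97
ee_pos: [541.6, -156.2, 60.7]
eef_rot: [0.003, 0.716, -0.698, -0.0]
ft_force: [5.3, 1.0, 4.8]
opening: 0.208
finger_force: 60.8
t 10.97 pos [ 541.6 -156.2   60.7] F [5.3 1.  4.8] open 0.21 ff 60.8
zt [-0.005 -0.004 -1.   ] yline deg -178.6 shift tool: [-1.2  0.5  2.7]
```

View pics/c3.png

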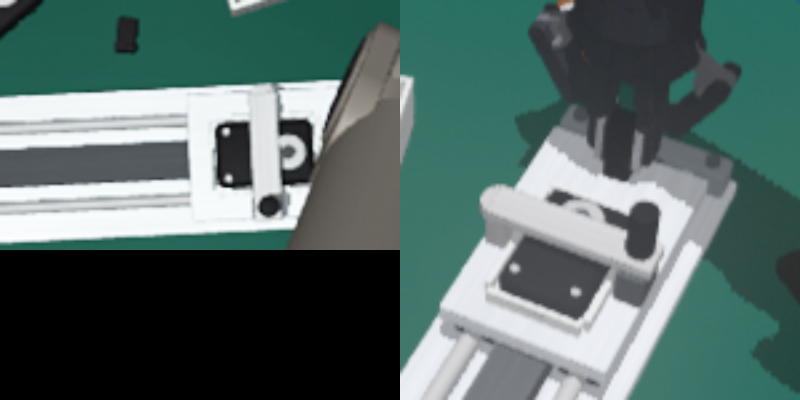

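The side crop shows the fingers on the post at about (620,145), keeper still shut, and 60 N of grip. Now I slide along tool -x.

```bash

python3 -m crank '[[0,[-4,0,0],[0,0,0]],[0,[-9,0,0],[0,0,0]],[0,[-9,0,0],[0,0,0]],[0,[-9,0,0],[0,0,0]],[0,[-9,0,0],[0,0,0]],[0,[-9,0,0],[0,0,0]],[0,[-9,0,0],[0,0,0]],[0,[-4,0,0],[0,0,0]]]' 80
python3 -m crank '[[0,[-1,0,0],[0,0,0]],[0,[-1,0,0],[0,0,0]]]' 80
```

```text
clock: 11.73
ee_pos: [540.1, -94.7, 60.7]
eef_rot: [0.003, 0.716, -0.698, 0.0]
ft_force: [4.9, -2.3, 7.0]
opening: 0.196
finger_force: 79.5
clock: 11.9
ee_pos: [540.1, -92.7, 60.7]
eef_rot: [0.003, 0.716, -0.698, -0.0]
ft_force: [5.0, -0.5, 6.9]
opening: 0.2
finger_force: 79.6
```

```bash
cat > chk.py <<'E'
from station import state
s=state();f=s["ft_force"];print("y %.1f Fy %.1f"%(s["ee_pos"][1],f[1]));raise SystemExit(int(not -4.5<f[1]<2))
E
c(){ python3 chk.py; }
python3 -m crank '[[0,[-1,0,0],[0,0,0]],[0,[-1,0,0],[0,0,0]]]' >/dev/null; c &&
python3 -m crank '[[0,[-1,0,0],[0,0,0]],[0,[-1,0,0],[0,0,0]]]' >/dev/null; c &&
python3 -m crank '[[0,[-1,0,0],[0,0,0]]]' >/dev/null && c &&
python3 -m crank '[[0,[-1,0,0],[0,0,0]]]' >/dev/null && c &&
python3 -m crank '[[0,[-1,0,0],[0,0,0]]]' >/dev/null && c &&
python3 -m crank '[[0,[-1,0,0],[0,0,0]]]' >/dev/null && c &&
python3 -m crank '[[0,[-1,0,0],[0,0,0]]]' >/dev/null && c &&
python3 -m crank '[[0,[-1,0,0],[0,0,0]]]' >/dev/null && c &&
python3 -m crank '[[0,[-1,0,0],[0,0,0]]]' >/dev/null && c &&
python3 -m crank '[[0,[-1,0,0],[0,0,0]]]' >/dev/null && c &&
python3 -m crank '[[0,[-1,0,0],[0,0,0]]]' >/dev/null && c &&
python3 -m crank '[[0,[-1,0,0],[0,0,0]]]' >/dev/null && c &&
python3 -m crank '[[0,[-1,0,0],[0,0,0]]]' >/dev/null && c &&
python3 -m crank '[[0,[-1,0,0],[0,0,0]]]' >/dev/null && c
```

```text
y -91.1 Fy -0.9
y -89.2 Fy -1.2
y -88.2 Fy -1.4
y -87.2 Fy -1.5
y -86.2 Fy -1.5
y -85.2 Fy -1.5
y -84.2 Fy -1.1
y -83.2 Fy -1.4
y -82.2 Fy -1.7
y -81.2 Fy -1.7
y -80.2 Fy -1.0
y -79.2 Fy -2.1
y -78.2 Fy -1.4
y -77.2 Fy -0.9
```

```bash
sed -i 's/<2))/<1))/' chk.py
c(){ python3 chk.py; }
python3 -m crank '[[0,[-1,0,0],[0,0,0]]]' >/dev/null && c &&
python3 -m crank '[[0,[-1,0,0],[0,0,0]]]' >/dev/null && c &&
python3 -m crank '[[0,[-1,0,0],[0,0,0]]]' >/dev/null && c &&
python3 -m crank '[[0,[-1,0,0],[0,0,0]]]' >/dev/null && c &&
python3 -m crank '[[0,[-1,0,0],[0,0,0]]]' >/dev/null && c &&
python3 -m crank '[[0,[-1,0,0],[0,0,0]]]' >/dev/null && c &&
python3 -m crank '[[0,[-1,0,0],[0,0,0]]]' >/dev/null && c &&
python3 -m crank '[[0,[-1,0,0],[0,0,0]]]' >/dev/null && c &&
python3 -m crank '[[0,[-1,0,0],[0,0,0]]]' >/dev/null && c &&
python3 -m crank '[[0,[-1,0,0],[0,0,0]]]' >/dev/null && c &&
python3 -m crank '[[0,[-1,0,0],[0,0,0]]]' >/dev/null && c &&
python3 -m crank '[[0,[-1,0,0],[0,0,0]]]' >/dev/null && c &&
python3 -m crank '[[0,[-1,0,0],[0,0,0]]]' >/dev/null && c &&
python3 -m crank '[[0,[-1,0,0],[0,0,0]]]' >/dev/null && c &&
python3 -m crank '[[0,[-1,0,0],[0,0,0]]]' >/dev/null && c &&
python3 -m crank '[[0,[-1,0,0],[0,0,0]]]' >/dev/null && c &&
python3 -m crank '[[0,[-1,0,0],[0,0,0]]]' >/dev/null && c &&
python3 -m crank '[[0,[-1,0,0],[0,0,0]]]' >/dev/null && c &&
python3 -m crank '[[0,[-1,0,0],[0,0,0]]]' >/dev/null && c &&
python3 -m crank '[[0,[-1,0,0],[0,0,0]]]' >/dev/null && c &&
python3 -m crank '[[0,[-1,0,0],[0,0,0]]]' >/dev/null && c &&
python3 -m crank '[[0,[-1,0,0],[0,0,0]]]' >/dev/null && c &&
python3 -m crank '[[0,[-1,0,0],[0,0,0]]]' >/dev/null && c &&
python3 -m crank '[[0,[-1,0,0],[0,0,0]]]' >/dev/null && c &&
python3 -m crank '[[0,[-1,0,0],[0,0,0]]]' >/dev/null && c
```

```text
y -76.2 Fy -1.8
y -75.2 Fy -0.5
y -74.2 Fy -1.0
y -73.2 Fy -0.3
y -72.2 Fy -0.8
y -71.2 Fy -1.1
y -70.2 Fy -1.0
y -69.2 Fy -1.7
y -68.2 Fy -0.9
y -67.2 Fy -1.2
y -66.2 Fy -1.1
y -65.2 Fy -2.2
y -64.2 Fy -0.9
y -63.2 Fy -1.1
y -62.2 Fy -1.2
y -61.2 Fy -0.4
y -60.2 Fy -1.1
y -59.2 Fy -1.1
y -58.2 Fy -1.6
y -57.3 Fy -1.1
y -56.2 Fy -1.8
y -55.2 Fy -1.0
y -54.2 Fy -1.1
y -53.2 Fy -1.9
y -52.2 Fy -1.4
```

Travel is 104 mm and the drag is steady. Continuing.

```bash
c(){ python3 chk.py; }
python3 -m crank '[[0,[-1,0,0],[0,0,0]]]' >/dev/null && c &&
python3 -m crank '[[0,[-1,0,0],[0,0,0]]]' >/dev/null && c &&
python3 -m crank '[[0,[-1,0,0],[0,0,0]]]' >/dev/null && c &&
python3 -m crank '[[0,[-1,0,0],[0,0,0]]]' >/dev/null && c &&
python3 -m crank '[[0,[-1,0,0],[0,0,0]]]' >/dev/null && c &&
python3 -m crank '[[0,[-1,0,0],[0,0,0]]]' >/dev/null && c &&
python3 -m crank '[[0,[-1,0,0],[0,0,0]]]' >/dev/null && c &&
python3 -m crank '[[0,[-1,0,0],[0,0,0]]]' >/dev/null && c &&
python3 -m crank '[[0,[-1,0,0],[0,0,0]]]' >/dev/null && c &&
python3 -m crank '[[0,[-1,0,0],[0,0,0]]]' >/dev/null && c &&
python3 -m crank '[[0,[-1,0,0],[0,0,0]]]' >/dev/null && c &&
python3 -m crank '[[0,[-1,0,0],[0,0,0]]]' >/dev/null && c &&
python3 -m crank '[[0,[-1,0,0],[0,0,0]]]' >/dev/null && c &&
python3 -m crank '[[0,[-1,0,0],[0,0,0]]]' >/dev/null && c &&
python3 -m crank '[[0,[-1,0,0],[0,0,0]]]' >/dev/null && c &&
python3 -m crank '[[0,[-1,0,0],[0,0,0]]]' >/dev/null && c &&
python3 -m crank '[[0,[-1,0,0],[0,0,0]]]' >/dev/null && c &&
python3 -m crank '[[0,[-1,0,0],[0,0,0]]]' >/dev/null && c &&
python3 -m crank '[[0,[-1,0,0],[0,0,0]]]' >/dev/null && c &&
python3 -m crank '[[0,[-1,0,0],[0,0,0]]]' >/dev/null && c &&
python3 -m crank '[[0,[-1,0,0],[0,0,0]]]' >/dev/null && c &&
python3 -m crank '[[0,[-1,0,0],[0,0,0]]]' >/dev/null && c &&
python3 -m crank '[[0,[-1,0,0],[0,0,0]]]' >/dev/null && c &&
python3 -m crank '[[0,[-1,0,0],[0,0,0]]]' >/dev/null && c &&
python3 -m crank '[[0,[-1,0,0],[0,0,0]]]' >/dev/null && c
```

```text
y -51.2 Fy -0.7
y -50.2 Fy -1.0
y -49.2 Fy -1.5
y -48.2 Fy -1.2
y -47.2 Fy -1.4
y -46.2 Fy -1.7
y -45.2 Fy -1.1
y -44.0 Fy 0.2
y -42.9 Fy 0.0
y -41.8 Fy -0.9
y -41.1 Fy 0.5
y -39.7 Fy 2.5
```

The forward pull is beginning; next are single steps with settling.

```bash
c(){ python3 chk.py; }
python3 -m crank '[[0,[0,0,0],[0,0,0]],[0,[0,0,0],[0,0,0]]]' >/dev/null; c
python3 -m crank '[[0,[-1,0,0],[0,0,0]],[0,[0,0,0],[0,0,0]]]' >/dev/null;  c
python3 -m crank '[[0,[0,0,0],[0,0,0]]]' >/dev/null;  c
```

```text
y -38.3 Fy 4.3
y -37.0 Fy 4.6
y -37.0 Fy 5.3
```

```bash
c(){ python3 chk.py; }
python3 -m crank '[[0,[-1,0,0],[0,0,0]],[0,[0,0,0],[0,0,0]]]' >/dev/null;  c
python3 -m crank '[[0,[-1,0,0],[0,0,0]],[0,[0,0,0],[0,0,0]]]' >/dev/null;  c
```

```text
y -36.0 Fy 4.3
y -35.7 Fy 3.2
```

```bash
c(){ python3 chk.py; }
python3 -m crank '[[0,[-1,0,0],[0,0,0]],[0,[0,0,0],[0,0,0]]]' >/dev/null;  c
python3 -m crank '[[0,[-1,0,0],[0,0,0]],[0,[0,0,0],[0,0,0]]]' >/dev/null;  c
python3 -m crank '[[0,[0,0,0],[0,0,0]],[0,[0,0,0],[0,0,0]]]' >/dev/null;  c
```

```text
y -35.5 Fy 0.1
y -35.4 Fy -2.0
y -35.3 Fy -1.2
```

The carriage sits in the notch: 3 mm of command moved it only about 0.6 mm while the force swung from +4 to -2 N. One final look before handing in.

```bash
python3 - <<'E'
from h import *
go(0,0,0)
a=capture("top")[205:305,200:360];b=capture("side")[165:365,250:450]
o=np.zeros((400,800,3),np.uint8);o[:250,:400]=cv2.resize(a,None,fx=2.5,fy=2.5);o[:,400:]=cv2.resize(b,(400,400));cv2.imwrite("pics/c4.png",o)
E
```

```text
t 17.57 pos [538.7 -35.3  60.7] F [ 3.7 -1.2  9.5] open 0.20 ff 79.8
zt [-0.004 -0.004 -1.   ] yline deg -178.6 shift tool: [-48.4 537.4  62.8]
```

View pics/c4.png

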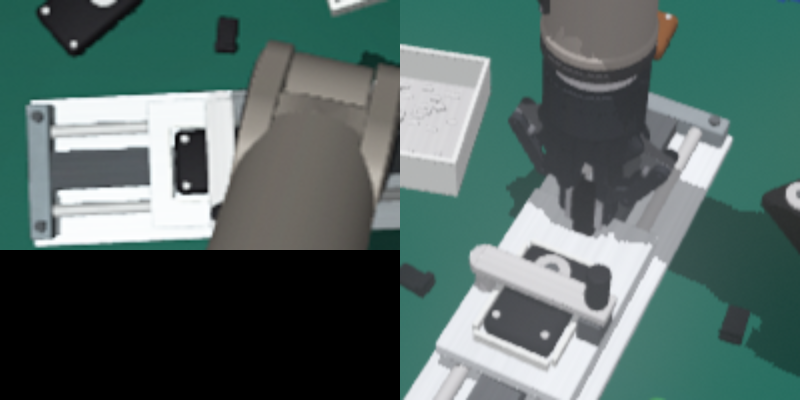

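The keeper is still shut over the shell (side crop: bar from (485,260) to (600,290)), the post is held at (585,205), and nothing else has moved.

```bash
python3 -c "from station import *;print(close_job())"
```

```text
the job is handed in; nothing more can be done
None
```

I shut the keeper over the shell while the carriage was parked, slid the carriage about 121 mm until it caught in the notch, and handed the job in at about 17.6 s with the post still gripped.

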